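Set the pass: pepper mill behind the saucepan, oil tin between the crocks

TASK

The pepper mill has been left in the oil tin's place between the two white crocks on the wooden board. Stand the mill behind the copper saucepan instead, on the side opposite its handle and in line with the handle, with a finger's breadth (about 18 mm) of clear space between mill and pan, and stand the oil tin on the board midway between the crocks and in line with them, with its two broad sides facing the crocks squarely. Keep mill and tin upright throughout, and leave the crocks, the pan and everything else where they are.

Things in the scene. Friction and masses are not known exactly. Their poses are not given: they have to be found in the camera images.
- mill: Dark wooden pepper mill, 160 mm tall, round, standing upright on the board between the crocks (3 to 9 mm clear of each). Foot 50 mm in diameter, waist 36 mm, head a 44 mm cylinder from 112 to 148 mm above the foot, rounded to a 30 mm flat at the top. 250 g or so. Origin: centre of the underside, z up along its axis.
- tin: Plain brass-coloured metal oil tin, an upright box 44 mm along its x, 64 mm along its y, 108 mm tall, with a flat black cap 3 mm high on top. The two broad sides (64 mm wide) face along its x, the narrow ones (44 mm) along its y. About 450 g. It starts on the table in a row between two canisters, 8 mm clear of its narrow sides. Origin: centre of the underside, z up.
- board: Flat oval wooden serving board, fixed, 12 mm thick, 110 mm wide along its x and 270 mm long along its y (ends rounded with 55 mm radius). The crocks stand on it at its y = +79 mm and -79 mm, x = 0; the tin's place is its centre, on its top at z = 12 mm. Origin: centre of the underside.
- crock_a: White ceramic crock with flat lid, round, 96 mm in diameter, 118 mm tall, 900 g, standing on the board at its +y end; loose. Origin: centre of the underside.
- crock_b: The second crock, the same in shape, standing on the board at its -y end. Centres 158 mm apart, so 62 mm of clear space between the crocks. Origin: centre of the underside.
- pan: Small copper saucepan, round, 100 mm outer diameter, 60 mm tall, 800 g, loose on the table. Its brass handle (12 mm thick) runs out along the pan's -x and rises to 76 mm, ending 166 mm from the pan's centre. The mill's place is on the pan's +x axis. Origin: centre of the underside.
- canister_a: Round steel canister, 72 mm in diameter, 116 mm tall, beside the tin on its +y side; leave alone. Origin: centre of the underside.
- canister_b: The same canister on the tin's -y side; leave alone. Origin: centre of the underside.
- squeeze_bottle: White squeeze bottle with a pointed nozzle, 54 mm in diameter, 170 mm tall, upright; leave alone. Origin: centre of the underside.
- wine_glass: Stemmed wine glass, 72 mm at the widest, 190 mm tall, upright; leave alone. Origin: centre of the underside.
- salt: Dark wooden salt shaker, 40 mm in diameter, 90 mm tall, near the pan; leave alone. Origin: centre of the underside.
- bowl: Small white pinch bowl, 80 mm in diameter, 32 mm tall, on the table near the board; leave alone. Origin: centre of the underside.
- ramekin: Small white ramekin, 70 mm in diameter, 50 mm tall, on the table near the tin; leave alone. Origin: centre of the underside.
Not all that is in view belongs to the job. Several things look just like the pan: the one meant starts farthest to the robot's left.

How it is judged:
By the outcome, as a careful person would: the job done as asked, in the order asked, and still so for the second after the job is handed in, with the robot touching nothing.
It also fails if it takes over 72 s, if anything falls off the work surface, if the arm or the gripper's body presses on something with over 40 N, if the wrist force passes 120 N, or if a joint passes its speed limit or range.

ROBOT

A 7-joint arm with a two-finger parallel gripper is mounted at the origin on the work surface. World frame = base frame: x ahead of the robot, y to its left, z up, the work surface at z = 0. Lengths are in m, angles in rad, forces in N, time in s.
With the tool pointing down it reaches from about 0.425 to 0.925 m from the base axis. Payload 6.8 kg.
Tool frame: the origin (TCP) lies between the finger pads; the fingertips stand r.tips_ahead ahead of it and the grasp point (between the pads) lies 5 mm behind it (r.tips_ahead is the distance from the TCP to the fingertips, in m); z points along the fingers, y is the line along which they close (so a half turn about z gives the same grasp; the last joint's range is limited). The gripper opens to 85 mm and grips with 20 to 120 N. Pads are 22 mm wide; open, the fingers measure 114 mm over their backs; the gripper's body (76 mm by 85 mm) begins 54 mm behind the grasp point. The pads swing forward as they close: fully open they stand 13 mm farther back than shut.
Start: joints at [1.02, 0.477, 0.022, 1.555, -0.011, 1.109, -0.083], TCP at [0.289, -0.61, 0.245] pointing down, gripper open.
Joint ranges: [-2.96, 2.96], [-0.34, 2.1], [-1.41, 1.46], [0.24, 2.44], [-1.37, 4.51], [0.17, 1.92], [-2.96, 2.96]. Speed limits (rad/s): [2.39, 2.39, 3.14, 3.14, 3.14, 3.14, 3.14].

INTERFACE

Orientations are given as a rotation vector (axis times angle).
In Python, from bench import r gives the robot as it stands.
- The arm moves only by the tool move_arm, never from a script. Its argument "rows" is one flat list of numbers, 4 for each row, row after row: the shift along the tool's x, y, z in cm, then the turn about the tool's z in degrees. In form: [tx, ty, tz, twist, tx, ty, tz, twist, ...]. A call has 1 to 10 rows; each row is the pose to reach, as a shift and turn from the pose commanded when the call began, along the tool's axes at that moment; what a row does not reach only later rows make up. A row lasts 1/8 s, in which the tool goes at most 62.5 mm and 10.7 degrees, less where a joint would pass 70% of its speed; a pose out of reach is approached as far as the arm can. A call with a gripper value outside its range is refused whole. "fingers" is the opening, from 0 (shut) to 1 (fully open), set as the call begins (left out, the last holds). The fingers move at their own pace and stop on an object; "newtons" is the grip in N (left out, the last holds). Time passes only in rows, so rows that repeat a pose let the fingers close. It gives the time, the measured TCP pose, the force, the opening and the grip force at its end, in the units of the state.
- r.get_obs(): the state, without advancing time (a new reading comes with each control period).
- r.grab_frame(name): name is "side" or "top" or "wrist"; returns the picture (420x560x3 uint8, blue, green, red); there is no depth.
- r.camera_params(name): a dict with "fx", "fy", "cx", "cy" (pixels), "k1" (the pictures are not rectified: a ray, as slopes to the right and down, at radius r is drawn at 1 + k1 r^2 times it, then the intrinsics apply), "world_from_camera" (4x4, takes a point from camera to world coordinates). Camera axes: x right, y down, z forward; pixel columns grow to the right and rows downward; lengths in m; the calibration is good to about 2 mm. A picture is of the moment at which its call begins: read the wrist's pose just before it. camera_params takes no time and is no camera call; for the wrist camera it gives the pose at the moment of the call.
- r.hand_in(): hands the job in; it is judged then, once.
The state is a dict: "clock": time; "joints": joint angles; "qvel": joint speeds; "tau": joint torques, N m; "tcp_pos": TCP position; "orientation": TCP orientation; "contact_force": force on the tool from outside, world axes, zero at the start; "moment": the same for the moment, N m; "grip_width": finger opening in m; "gripper_force": force on a finger pad.
Only numpy, scipy, OpenCV 4.12 (cv2) and the standard library are available. Lean on these libraries where they do the work, as an engineer would, in place of code of your own. Each camera call takes 0.05 s, during which the arm holds its last target. There are 200 camera calls.

## Working session

There is one attempt and no reset: what is moved stays moved. The work goes in short steps, Python scripts to look and compute and a tool call to move; the robot and the scene stay as the last step left them, time stands still between calls to the robot, and variables do not carry over. Pictures are saved under pics/ and viewed, at most 10 in all, crops included, and the job is handed in when it is done.

Besides the shell and the picture viewer there is one more tool, called as name(argument=value, ...) on one line, values as JSON. move_arm: Moves the arm, as the interface text tells. Its arguments: {"type":"object","properties":{"rows":{"type":"array"},"fingers":{"type":"number"},"newtons":{"type":"number"}},"required":["rows"]}

```bash
mkdir -p pics; ls; python3 - <<'E'
from bench import r
import cv2,numpy as np
np.set_printoptions(precision=4,suppress=True)
o=r.get_obs();print(o, r.tips_ahead)
for n in("top","side"):
    cv2.imwrite(f"pics/{n}0.png",r.grab_frame(n));print(n,r.camera_params(n))
print(r.camera_params("wrist"))
E
```

```text
pics
{'clock': 0.0, 'joints': array([ 1.0199,  0.4778,  0.0223,  1.5565, -0.0115,  1.1093, -0.0831]), 'qvel': array([ 0.0013, -0.001 ,  0.0004, -0.    , -0.0013,  0.0006, -0.0009]), 'tau': array([ -0.0008, -59.6447,   1.6074, -28.1189,   0.0124,   0.0094,
         0.    ]), 'tcp_pos': array([ 0.289 , -0.6094,  0.2443]), 'orientation': array([-3.0632, -0.6896,  0.0008]), 'contact_force': array([-0.2363, -1.3931, -0.0095]), 'moment': array([-0.0331, -0.0445,  0.0484]), 'gripper_force': 0.0, 'grip_width': 0.08518819681705125} 0.014
top {'fx': 393.2511293274937, 'fy': 393.2511293274937, 'cx': 274.9512554732888, 'cy': 206.4109975782987, 'k1': -0.014287020846414847, 'world_from_camera': array([[-0.0251, -0.997 ,  0.0734,  0.4054],
       [-0.9996,  0.0241, -0.0144,  0.0165],
       [ 0.0126, -0.0737, -0.9972,  1.2607],
       [ 0.    ,  0.    ,  0.    ,  1.    ]])}
side {'fx': 510.95416314833795, 'fy': 510.95416314833795, 'cx': 281.76644707949265, 'cy': 211.37612622722074, 'k1': -0.17316793047097184, 'world_from_camera': array([[-0.4871, -0.5711,  0.6608, -0.437 ],
       [-0.8732,  0.3302, -0.3584,  0.5163],
       [-0.0135, -0.7516, -0.6595,  0.9829],
       [ 0.    ,  0.    ,  0.    ,  1.    ]])}
{'fx': 293.60593609325997, 'fy': 293.60593609325997, 'cx': 279.2752658523117, 'cy': 208.8234880086347, 'k1': 0.008268819071749768, 'world_from_camera': array([[ 0.4279, -0.8655, -0.2603,  0.3553],
       [-0.9038, -0.4103, -0.1213, -0.5787],
       [-0.0019,  0.2872, -0.9579,  0.3719],
       [ 0.    ,  0.    ,  0.    ,  1.    ]])}
```

View pics/top0.png

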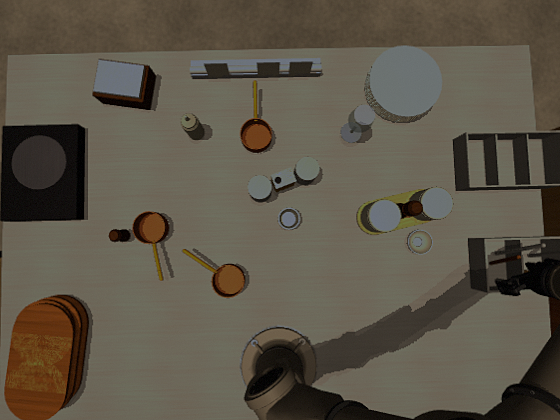

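View pics/side0.png

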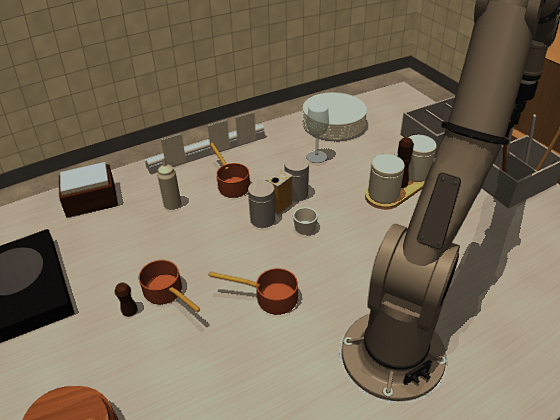

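The top view shows three pan lookalikes: (151,227), (228,280) and (256,135). The leftmost, at (151,227), is the one meant, with its handle running to about (161,278). The mill is at (413,208) between the crocks at (384,215) and (436,203). The tin is at (284,179) between the canisters at (260,188) and (307,170). The mill lookalikes are the salt at (119,235) and the bottle at (192,125).

```bash
cat > h.py <<'E'
import numpy as np,cv2
from bench import r
np.set_printoptions(precision=4,suppress=True)
def px2w(name,u,v,z,c=None):
    c=c or r.camera_params(name)
    d=np.array([(u-c["cx"])/c["fx"],(v-c["cy"])/c["fy"]]);s=d.copy()
    for _ in range(8): s=d/(1+c["k1"]*(s@s))
    T=c["world_from_camera"];ray=T[:3,:3]@[*s,1];o=T[:3,3]
    return (o+ray*(z-o[2])/ray[2])
def w2px(name,p,c=None):
    c=c or r.camera_params(name);T=c["world_from_camera"]
    q=T[:3,:3].T@(np.asarray(p)-T[:3,3]);s=q[:2]/q[2];s=s*(1+c["k1"]*(s@s))
    return s*c["fx"]+[c["cx"],c["cy"]]
def crop(im,u,v,w=100,h=75,k=4):
    c=cv2.resize(im[v:v+h,u:u+w],None,fx=k,fy=k,interpolation=cv2.INTER_CUBIC)
    c=np.clip(c*1.6,0,255).astype(np.uint8)
    for i in range(0,w,10): cv2.putText(c,str(u+i),(i*k,8),0,.3,(0,255,255)); cv2.line(c,(i*k,9),(i*k,13),(0,255,255))
    for j in range(10,h,10): cv2.putText(c,str(v+j),(0,j*k),0,.3,(0,255,255)); cv2.line(c,(20,j*k),(24,j*k),(0,255,255))
    return c
E
python3 - <<'E'
from h import *
t=cv2.imread("pics/top0.png");s=cv2.imread("pics/side0.png")
cv2.imwrite("pics/c1.png",np.vstack([np.hstack([crop(t,355,180),crop(t,240,147)]),np.hstack([crop(t,100,205),crop(s,360,130)])]))
E
```

```text
(no output)
```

View pics/c1.png

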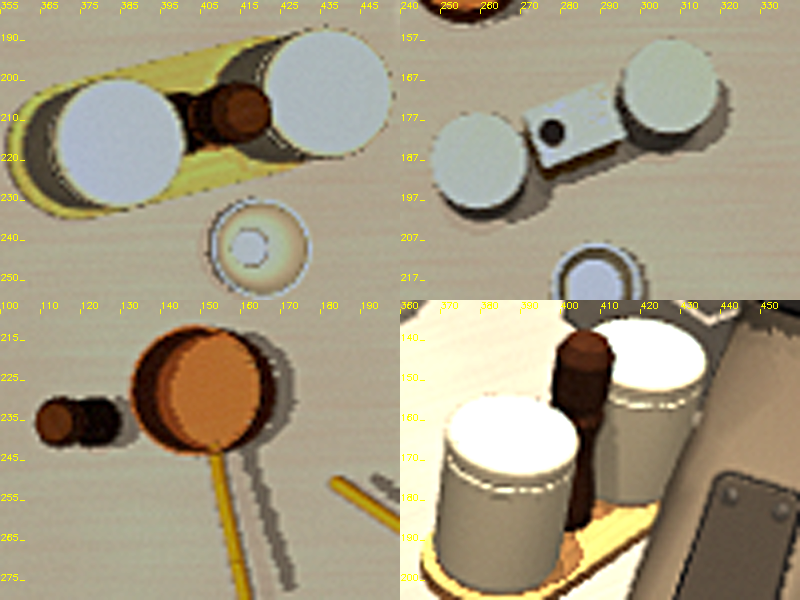

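The crop confirms the choice. The mill head is at (415,208), the crock lids are at (385,216) and (437,203), the tin top is centred at (283.5,178), and the rim of the leftmost pan is at about (149,227).

```bash
cat >> h.py <<'E'
from scipy.spatial.transform import Rotation as Ro
def rel(p,ax=None):
    """shift in tool cm & twist deg to TCP p, closing axis along world dir ax(angle rad)"""
    o=r.get_obs();R=Ro.from_rotvec(o["orientation"]).as_matrix()
    d=R.T@(np.asarray(p)-o["tcp_pos"])*100;tw=0
    if ax is not None:
        a=R.T@[np.cos(ax),np.sin(ax),0];tw=np.degrees(np.arctan2(-a[0],a[1]));tw=(tw+90)%180-90
    print("rel",d.round(2),"twist %.1f"%tw,"q7",o["joints"][6],"tcp",o["tcp_pos"],"tools",R[:,0],R[:,1],R[2,2],"clk",o["clock"])
E
python3 - <<'E'
from h import *
P=lambda u,v,z:px2w("top",u-.4,v-.4,z)[:2]
ca=P(385.1,216,.13);cb=P(437.1,203.1,.13);m=P(415.2,208,.158)
a=P(259.9,187,.116);b=P(307.4,168.5,.116);t=P(283.6,178,.108)
d=lambda p,q:(np.linalg.norm(p-q),np.degrees(np.arctan2(*(p-q)[::-1])))
print("crocks",ca,cb,d(ca,cb),"mid",(ca+cb)/2,"mill",m)
print("cans",a,b,d(a,b),"mid",(a+b)/2,"tin",t)
pan=P(149.25,227.6,.06);tip=P(161,279,.076);print("pan",pan,"tip",tip,d(pan,tip),"salt",P(114.5,235.5,.09))
print("ram",P(289,218.5,.05),"bowl",P(420,241.5,.03))
rel([*m,.142+.005*-1],0)
E
```

```text
crocks [ 0.4544 -0.3165] [ 0.4881 -0.4703] (np.float64(0.15748711055726336), np.float64(102.37704375582614)) mid [ 0.4712 -0.3934] mill [ 0.4737 -0.3949]
cans [0.5489 0.0437] [ 0.6005 -0.0972] (np.float64(0.15007316301816218), np.float64(110.0796582046075)) mid [ 0.5747 -0.0267] tin [ 0.5751 -0.0267]
pan [0.4397 0.3843] tip [0.2856 0.3449] (np.float64(0.15905696237893957), np.float64(14.344985738692921)) salt [0.418 0.478]
ram [ 0.4574 -0.0421] bowl [ 0.3759 -0.4525]
rel [ 25.88 -11.46  10.76] twist -64.6 q7 -0.08309304321185566 tcp [ 0.289  -0.6095  0.2444] tools [ 0.9036  0.4285 -0.0001] [ 0.4285 -0.9036 -0.0016] -0.9999986959711034 clk 0.1
```

move_arm(rows=[3,-1.3,-1.5,-8,6,-2.6,-1.5,-17,9,-4,-1.5,-26,13,-5.7,-1.5,-35,17,-7.5,-1.5,-44,20,-9,-1.5,-53,23,-10.2,-1.5,-62,25,-11.1,-1.5,-70,25.9,-11.5,-1.5,-77,25.9,-11.5,-1.5,-77], fingers=1, newtons=40)

```text
clock: 1.35
tcp_pos: [0.4744, -0.3941, 0.2599]
orientation: [-1.968, -2.448, -0.001]
contact_force: [-0.8, 0.4, 0.1]
grip_width: 0.0853
gripper_force: 0.0
```

```bash
python3 - <<'E'
from h import *
rel([.4737,-.3949,.139],np.radians(12.4))
c=r.camera_params("wrist");f=r.grab_frame("wrist");np.save("w1.npy",c)
cv2.imwrite("pics/w1.png",f)
for p in ([.4737,-.3949,.172],[.4544,-.3165,.13],[.4881,-.4703,.13]):print(w2px("wrist",p,c))
E
```

```text
rel [-0.07 -0.08 12.09] twist 0.0 q7 0.6890611816639362 tcp [ 0.4744 -0.3941  0.2599] tools [-0.2148  0.9767  0.0009] [ 0.9767  0.2148 -0.0001] -0.9999995554220716 clk 1.35
[278.1533 219.862 ]
[275.8321 111.7348]
[276.3432 280.0069]
```

View pics/w1.png

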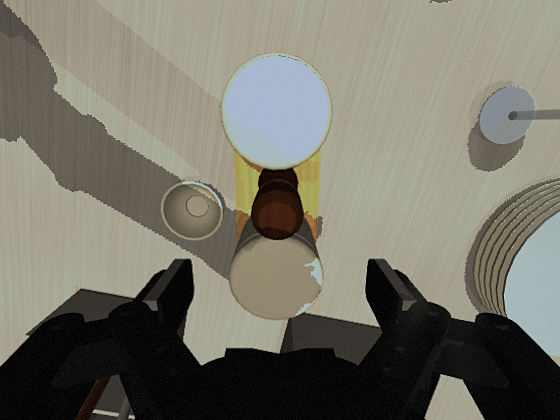

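The wrist view shows the crock lids at (276,111) and (276,277). The mill head is at about (277,213) between them and lies between the open pads. This agrees with the top view within 3 mm, so I go down.

move_arm(rows=[0,-0.15,3,0,0,-0.15,6.5,0,0,-0.15,9.5,0,0,-0.15,11.3,0,0,-0.15,12.1,0,0,-0.15,12.1,0])

```text
clock: 2.15
tcp_pos: [0.4726, -0.3956, 0.1395]
orientation: [1.97, 2.447, -0.0]
contact_force: [-0.3, -0.2, 0.5]
grip_width: 0.0856
gripper_force: 0.0
```

move_arm(rows=[0,0,0,0,0,0,0,0,0,0,0,0,0,0,0,0,0,0,0,0,0,0,0,0], fingers=0)

```text
clock: 2.9
tcp_pos: [0.473, -0.3959, 0.1403]
orientation: [1.968, 2.446, -0.0]
contact_force: [-1.2, 0.3, 6.0]
grip_width: 0.043
gripper_force: 41.4
```

move_arm(rows=[0,0,-0.5,0,0,0,-2,0,0,0,-4.5,0,0,0,-8,0,0,0,-12,0,0,0,-15,0,0,0,-16,0,0,0,-16,0])

```text
clock: 3.9
tcp_pos: [0.4724, -0.3953, 0.2994]
orientation: [1.969, 2.447, -0.0]
contact_force: [-0.2, -0.9, -2.3]
grip_width: 0.0428
gripper_force: 41.0
```

```bash
python3 - <<'E'
from h import *
o=r.get_obs();print(o["tcp_pos"],o["contact_force"],o["grip_width"],o["gripper_force"])
cv2.imwrite("pics/top1.png",r.grab_frame("top"))
d=np.array([np.cos(np.radians(14.3)),np.sin(np.radians(14.3))]);g=np.array([.4397,.3843])+d*.093;print(g)
rel([*g,.299])
E
```

```text
[ 0.4724 -0.3953  0.2994] [-0.2161 -0.8847 -2.2562] 0.04281591707130908 41.04448162950575
[0.5298 0.4073]
rel [77.13 22.83 -0.01] twist 0.0 q7 0.7033304031791278 tcp [ 0.472  -0.3951  0.2983] tools [-0.2142  0.9768  0.0011] [ 0.9768  0.2142 -0.001 ] -0.9999989396184985 clk 3.95
```

move_arm(rows=[1.5,0.4,0,0,4.5,1.3,0,0,9,2.7,0,0,14,4.1,0,0,19,5.6,0,0,24,7.1,0,0,29,8.6,0,0,34,10.1,0,0,39,11.5,0,0,44,13,0,0])

```text
clock: 5.2
tcp_pos: [0.5039, 0.0647, 0.2984]
orientation: [-1.967, -2.448, 0.002]
contact_force: [0.3, -0.1, -1.6]
grip_width: 0.0428
gripper_force: 41.0
```

move_arm(rows=[5,1.5,0,0,10,3,0,0,15,4.4,0,0,20,5.9,0,0,25,7.4,0,0,29,8.6,0,0,31.5,9.4,0,0,33,9.8,0,0,33.1,9.8,0,0,33.1,9.8,0,0])

```text
clock: 6.45
tcp_pos: [0.5302, 0.4053, 0.299]
orientation: [1.97, 2.446, -0.002]
contact_force: [0.4, -0.2, -1.4]
grip_width: 0.0431
gripper_force: 41.1
```

```bash
python3 - <<'E'
from h import *
rel([.5298,.4073,.139])
c=r.camera_params("wrist");f=r.grab_frame("wrist");np.save("w2.npy",c)
t=r.grab_frame("top")
cv2.imwrite("pics/w2f.png",f)
a=cv2.resize(np.clip(f*1.4,0,255).astype(np.uint8),(800,600))
cv2.imwrite("pics/w2.png",a)
print(w2px("wrist",[.4397,.3843,.06],c),w2px("wrist",[.2856,.3449,.076],c))
E
```

```text
rel [ 0.22  0.01 16.  ] twist 0.0 q7 -0.7853192286719134 tcp [0.5302 0.4053 0.299 ] tools [-0.2132  0.977  -0.0012] [ 0.977   0.2132 -0.0004] -0.9999991512392904 clk 6.45
[206.1336 181.6516] [ 72.5545 188.7661]
```

View pics/w2.png

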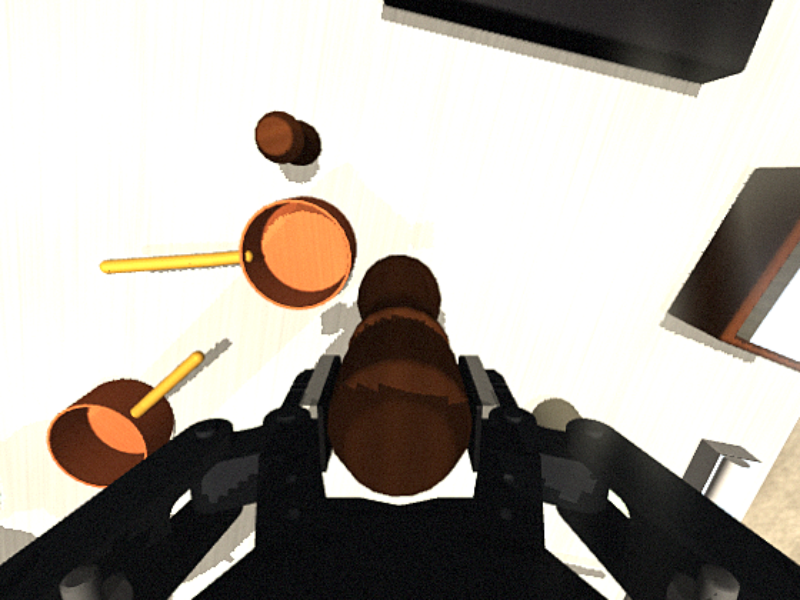

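The wrist view shows the held mill at centre and the pan rim at about (296,253) in the enlarged view. The handle tip is at (104,267), and the salt is clear at (280,138). I refine the pan's pose by unprojecting rim points.

```bash
python3 - <<'E'
from h import *
c=np.load("w2.npy",allow_pickle=True).item();k=560/800
W=lambda u,v,z:px2w("wrist",u*k,v*k,z,c)[:2]
l,rr,t,b=W(241,253,.06),W(352.5,253,.06),W(297,198,.06),W(297,308,.06)
print(l,rr,t,b,np.linalg.norm(l-rr),np.linalg.norm(t-b))
pan=np.mean([l,rr,t,b],axis=0);tip=W(103,267,.076);v=pan-tip
print(pan,tip,np.linalg.norm(v),np.degrees(np.arctan2(v[1],v[0])))
# top-view handle direction and rim, edge based
f=cv2.imread("pics/w2f.png");hsv=cv2.cvtColor(f,cv2.COLOR_BGR2HSV)
m=((hsv[...,0]>18)&(hsv[...,0]<30)&(hsv[...,1]>150)&(hsv[...,2]>90))
n,lab,st,ce=cv2.connectedComponentsWithStats(m.astype(np.uint8));
for i in range(1,n):
    if st[i,4]>150: print(st[i],ce[i])
E
```

```text
[0.3928 0.38  ] [0.4889 0.401 ] [0.4343 0.4375] [0.4484 0.3399] 0.09841185750814585 0.09859698895474081
[0.4411 0.3896] [0.285  0.3471] 0.16173635142666687 15.218241757322586
[ 70 176  97  15 667] [117.8786 183.4888]
[ 92 247  48  45 390] [115.5872 269.2769]
```

```bash
cat > fit.py <<'E'
from h import *
from scipy.optimize import minimize
th=np.linspace(0,2*np.pi,60)
def sil(name,c,x,y,prof,shape,S=4):
    pts=[w2px(name,[x+R*np.cos(a),y+R*np.sin(a),z],c) for R,z in prof for a in th]
    m=np.zeros((shape[0],shape[1]),np.uint8)
    cv2.fillConvexPoly(m,np.round(cv2.convexHull(np.float32(pts))*16).astype(np.int32),1,cv2.LINE_AA,4);return m
def fit(name,f,c,p0,prof,mask):
    u,v=w2px(name,[*p0,prof[-1][1]],c)
    hull=mask.astype(np.uint8)
    cost=lambda p:float(np.sum(sil(name,c,p[0],p[1],prof,f.shape)!=hull))
    best=min(((cost([p0[0]+i*.001,p0[1]+j*.001]),i,j) for i in range(-9,10,2) for j in range(-9,10,2)))
    b2=min(((cost([p0[0]+(best[1]+i)*.001,p0[1]+(best[2]+j)*.001]),best[1]+i,best[2]+j) for i in np.arange(-1.5,1.6,.5) for j in np.arange(-1.5,1.6,.5)))
    return p0+np.array(b2[1:])*.001,b2[0],hull.sum()
def copper(f,u,v,R):
    h=cv2.cvtColor(f,cv2.COLOR_BGR2HSV);m=((h[...,0]<17)&(h[...,1]>130)).astype(np.uint8)
    m=cv2.morphologyEx(m,cv2.MORPH_OPEN,np.ones((3,3)))
    n,lab,st,ce=cv2.connectedComponentsWithStats(m);i=lab[int(v),int(u)]
    if i==0: i=min((k for k in range(1,n) if st[k,4]>200),key=lambda k:np.hypot(*(ce[k]-[u,v])))
    q=cv2.convexHull(np.argwhere(lab==i)[:,::-1].astype(np.int32));o=np.zeros_like(m);cv2.fillConvexPoly(o,q,1);print(st[i]);return o
E
python3 - <<'E'
from fit import *
p0=np.array([.4405,.387]);pr=[(.05,0),(.05,.06)]
for n,fn,c in(("top","top0.png",None),("side","side0.png",None),("wrist","w2f.png",np.load("w2.npy",allow_pickle=True).item())):
    f=cv2.imread("pics/"+fn);c=c or r.camera_params(n);u,v=w2px(n,[*p0,.06],c)
    print(n,fit(n,f,c,p0,pr,copper(f,u,v,0)))
E
```

```text
[133 211  36  33 915]
top (array([0.4405, 0.388 ]), 59.0, np.uint64(960))
[ 139  260   42   44 1449]
side (array([0.439, 0.389]), 116.0, np.uint64(1522))
[ 167  138   82   79 4995]
wrist (array([0.44 , 0.387]), 245.0, np.uint64(5118))
```

```bash
python3 - <<'E'
from h import *
c=np.load("w2.npy",allow_pickle=True).item();k=.7
W=lambda u,v,z:px2w("wrist",u*k,v*k,z,c)[:2]
for z in(.171,):
  a,b=W(358,297,z),W(441,297,z);print(a,b,np.linalg.norm(a-b),W(399.5,297,z),W(399.5,255,z))
rel([.5297,.4125,.139])
E
```

```text
[0.5054 0.3968] [0.5569 0.408 ] 0.05270422547884782 [0.5312 0.4024] [0.5254 0.4288]
rel [ 0.75  0.07 16.03] twist 0.0 q7 -0.7853570755594338 tcp [0.5306 0.4051 0.2993] tools [-0.2125  0.9772 -0.001 ] [0.9772 0.2125 0.0002] -0.9999995020202067 clk 6.55
```

move_arm(rows=[0.5,0.1,0.5,0,0.9,0.1,3,0,0.9,0.1,6.5,0,0.9,0.1,10,0,0.9,0.1,12.8,0,0.9,0.1,14.3,0,0.9,0.1,15.2,0,0.9,0.1,15.2,0,0.9,0.1,15.2,0])

```text
clock: 7.68
tcp_pos: [0.5296, 0.4162, 0.1485]
orientation: [1.969, 2.447, 0.003]
contact_force: [-0.2, 0.0, -3.1]
grip_width: 0.0427
gripper_force: 41.1
```

```bash
python3 - <<'E'
from h import *
rel([.5297,.4125,.139])
c=r.camera_params("wrist");np.save("w3.npy",c);f=r.grab_frame("wrist");cv2.imwrite("pics/w3f.png",f)
s=r.grab_frame("side");cv2.imwrite("pics/s3f.png",s)
cv2.imwrite("pics/w3.png",np.vstack([crop(f,180,20,200,100,4),crop(s,100,210,200,75,4)[:200]]))
E
```

```text
rel [-0.36 -0.07  0.95] twist 0.0 q7 -0.8759652625329921 tcp [0.5296 0.4162 0.1485] tools [-0.2141  0.9768  0.001 ] [0.9768 0.2141 0.0016] -0.9999982319036183 clk 7.675
```

View pics/w3.png

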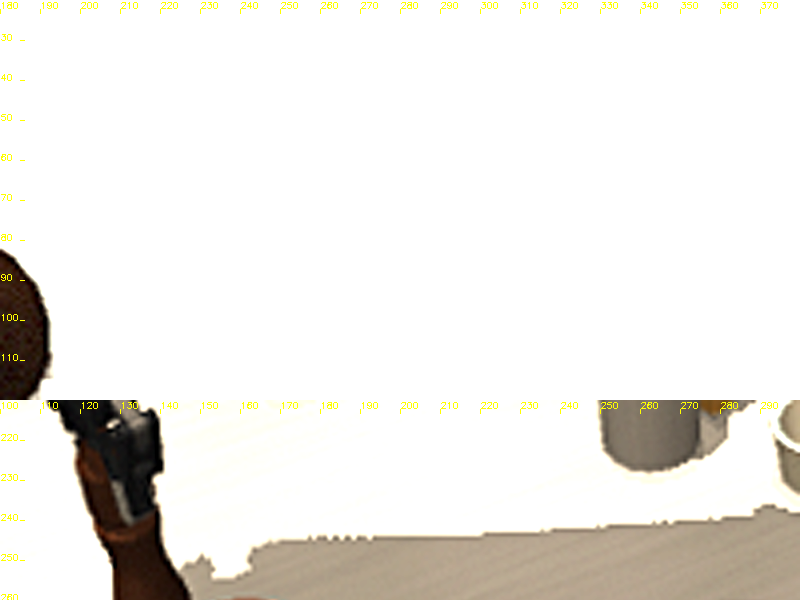

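The crop missed most of it: only the pan edge at (190,110) in the wrist picture and the mill in the gripper at (125,240) in the side picture are visible. I re-crop the saved frames.

```bash
python3 - <<'E'
from h import *
f=cv2.imread("pics/w3f.png");s=cv2.imread("pics/s3f.png")
cv2.imwrite("pics/w3b.png",np.hstack([crop(f,100,60,200,200,2),crop(s,100,200,100,100,4)]))
E
```

```text
(no output)
```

View pics/w3b.png

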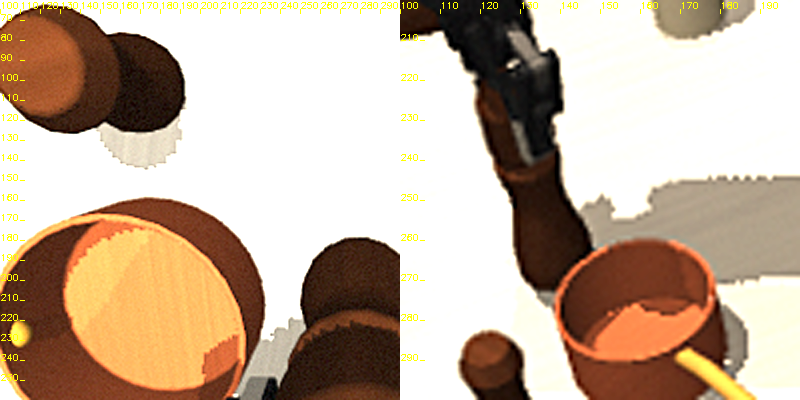

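```bash
python3 - <<'E'
from fit import *
c=np.load("w3.npy",allow_pickle=True).item();f=cv2.imread("pics/w3f.png")
W=lambda u,v,z:px2w("wrist",u,v,z,c)[:2]
p0=np.array([.44,.388]);u,v=w2px("wrist",[*p0,.06],c);print(u,v)
# foot: predict edges for bottom circle at tcp-based guesses
for mm in ([.5296,.4162],[.5296,.4137],[.5297,.4115]):
    q=np.array([w2px("wrist",[mm[0]+.025*np.cos(a),mm[1]+.025*np.sin(a),.0202],c) for a in th]);print("mill",mm,q[:,0].min(),q[q[:,0].argmin(),1],q[:,1].min(),q[q[:,1].argmin(),0])
# pan bottom: right edge px of base & top edge
for pp in ([.44,.388],[.441,.389],[.44,.386]):
    q=np.array([w2px("wrist",[pp[0]+.05*np.cos(a),pp[1]+.05*np.sin(a),0],c) for a in th]);t=np.array([w2px("wrist",[pp[0]+.05*np.cos(a),pp[1]+.05*np.sin(a),.06],c) for a in th])
    print("pan",pp,"base maxu",q[:,0].max(),"minv",q[:,1].min(),"rim maxu",t[:,0].max(),"minv",t[:,1].min())
h=cv2.cvtColor(f,cv2.COLOR_BGR2HSV)
E
```

```text
159.45587453223862 229.06100277761917
mill [0.5296, 0.4162] 251.4416973122023 203.38910754088496 177.55839033194118 278.3581258560105
mill [0.5296, 0.4137] 250.92553752578576 205.9867060856004 180.29309067357562 277.7564161980314
mill [0.5297, 0.4115] 250.581742098962 208.28391772819612 182.71113709035063 277.3399695944419
pan [0.44, 0.388] base maxu 234.59492920370968 minv 155.9262090512115 rim maxu 223.43518125908201 minv 165.09670223805017
pan [0.441, 0.389] base maxu 235.7780797112067 minv 155.09701761847865 rim maxu 224.90454865707005 minv 164.0552519780479
pan [0.44, 0.386] base maxu 234.24597250537045 minv 158.04508953880602 rim maxu 223.02543465216758 minv 167.75618588589788
```

move_arm(rows=[-0.25,-0.05,0.5,0,-0.25,-0.05,1,0,-0.25,-0.05,1.5,0,-0.25,-0.05,1.8,0,-0.25,-0.05,1.9,0,-0.25,-0.05,1.95,0,-0.25,-0.05,2.0,0,-0.25,-0.05,2.0,0])

```text
clock: 8.78
tcp_pos: [0.529, 0.4133, 0.1284]
orientation: [1.969, 2.448, 0.001]
contact_force: [-3.4, -2.1, 6.4]
grip_width: 0.043
gripper_force: 42.1
```

```bash
python3 - <<'E'
from fit import *
rel([.53,.4125,.1285])
c=r.camera_params("wrist");np.save("w4.npy",c);f=r.grab_frame("wrist");cv2.imwrite("pics/w4f.png",f)
for mm in ([.5296,.4137],[.5297,.4115]):
    q=np.array([w2px("wrist",[mm[0]+.025*np.cos(a),mm[1]+.025*np.sin(a),.0],c) for a in th]);print("mill",mm,q[:,0].min(),q[:,1].min())
for pp in ([.44,.388],[.439,.386]):
    q=np.array([w2px("wrist",[pp[0]+.05*np.cos(a),pp[1]+.05*np.sin(a),0],c) for a in th]);print("pan",pp,q[:,0].max(),q[:,1].min())
g=f.max(axis=2)
m=(g<70).astype(np.uint8)
print("col250-330 first dark", [ (u,int(np.argmax(m[120:,u])+120)) for u in (265,270,275,280,285)], "row first dark from 236:",[(v,int(np.argmax(m[v,236:])+236)) for v in range(180,215,5)])
h=cv2.cvtColor(f,cv2.COLOR_BGR2HSV);k=((h[...,0]<17)&(h[...,1]>130))
print("pan right",max(np.where(k[150:240,:245].any(0))[0]),"pan top",[int(np.argmax(k[140:,u])+140) for u in range(155,190,5)])
E
```

```text
rel [-0.1   0.08 -0.01] twist 0.0 q7 -0.8855083509589523 tcp [0.529  0.4133 0.1284] tools [-0.2143  0.9768  0.0001] [0.9768 0.2143 0.0004] -0.9999999322475146 clk 8.775
mill [0.5296, 0.4137] 252.34626171703687 177.18591065356924
mill [0.5297, 0.4115] 251.99809281866482 179.61738972898198
pan [0.44, 0.388] 232.73905003516535 155.2754836432337
pan [0.439, 0.386] 231.28674047250223 157.31126232487574
col250-330 first dark [(265, 183), (270, 181), (275, 180), (280, 179), (285, 180)] row first dark from 236: [(180, 271), (185, 262), (190, 257), (195, 254), (200, 252), (205, 251), (210, 250)]
pan right 229 pan top [160, 159, 159, 159, 159, 160, 161]
```

move_arm(rows=[0,0,0,0,0,0,0,0,0,0,0,0,0,0,0,0], fingers=1)

```text
clock: 9.32
tcp_pos: [0.5292, 0.413, 0.1272]
orientation: [1.969, 2.448, -0.0]
contact_force: [0.8, -0.7, 0.2]
grip_width: 0.0852
gripper_force: 0.0
```

move_arm(rows=[0,0,-1,0,0,0,-3,0,0,0,-6,0,0,0,-10,0,-6,0,-14,0,-12,0,-16,0,-18,0,-17,0,-23,0,-17,0,-23,0,-17,0])

```text
clock: 10.45
tcp_pos: [0.5808, 0.1818, 0.2989]
orientation: [1.979, 2.435, -0.001]
contact_force: [0.5, -0.2, 0.0]
grip_width: 0.085
gripper_force: 0.0
```

```bash
python3 - <<'E'
from fit import *
c=r.camera_params("wrist");np.save("w5.npy",c);f=r.grab_frame("wrist");cv2.imwrite("pics/w5f.png",f)
t=r.grab_frame("top");cv2.imwrite("pics/t5f.png",t)
print([w2px("wrist",p,c) for p in ([.44,.388,.06],[.53,.4125,.16],[.53,.4125,0])],w2px("top",[.53,.4125,.16]))
a=crop(t,100,170,100,120,4);b=np.clip(cv2.resize(f,(400,300))*1.3,0,255).astype(np.uint8)
cv2.imwrite("pics/m5.png",np.hstack([a,np.vstack([b,np.zeros((180,400,3),np.uint8)])]))
E
```

```text
[array([186.1029, -40.0833]), array([ 275.084 , -124.5357]), array([276.7944, -19.7761])] [127.8069 194.4751]
```

View pics/m5.png

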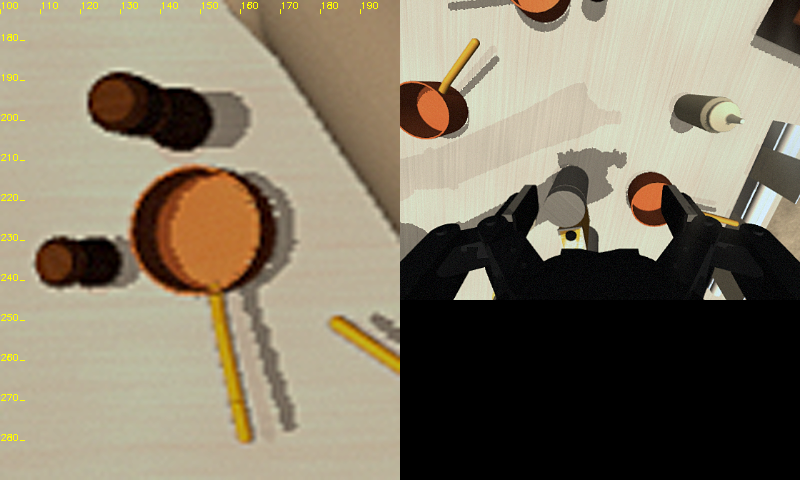

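The top view shows the mill upright behind the pan, with its head at (129,195) and its foot at about (147,200). The handle runs to (161,279). I check this numerically.

```bash
python3 - <<'E'
from fit import *
import fit as F
f=cv2.imread("pics/t5f.png");c=r.camera_params("top")
pan=np.array([.4405,.388])
s=r.grab_frame("side");cs=r.camera_params("side")
def millmask(n,c,x,y,shape):
    m=np.zeros(shape[:2],np.uint8)
    for pr in ([(.025,0),(.025,.02)],[(.022,.112),(.022,.148),(.015,.16)],[(.018,.01),(.018,.12)]): m|=sil(n,c,x,y,pr,shape)
    return m
for n,f,c in(("top",f,c),("side",s,cs)):
    g=f.max(axis=2);h=cv2.cvtColor(f,cv2.COLOR_BGR2HSV)
    reg=cv2.dilate(millmask(n,c,.529,.411,f.shape),np.ones((9,9)))
    pm=sil(n,c,.4405,.388,[(.051,0),(.051,.061)],f.shape)
    m=((h[...,1]>100)|(g<45))&(reg>0)&(pm==0)
    w=(pm==0)
    best=min((float(((millmask(n,c,.529+i*.001,.411+j*.001,f.shape)!=m)&w).sum()),i,j) for i in range(-7,8) for j in range(-7,8))
    print(n,best,.529+best[1]*.001,.411+best[2]*.001,m.sum())
    u,v=w2px(n,[*pan,.06],c);print(fit(n,f,c,pan,[(.05,0),(.05,.06)],copper(f,u,v,0)))
    y=((h[...,0]>18)&(h[...,0]<32)&(h[...,1]>150)&(h[...,2]>80)).astype(np.uint8)
    nn,lab,st,ce=cv2.connectedComponentsWithStats(y)
    e=w2px(n,[.36,.366,.068],c)
    i=min((k for k in range(1,nn) if st[k,4]>40),key=lambda k:np.hypot(*(ce[k]-e)))
    P=np.argwhere(lab==i)[:,::-1].astype(float);mu=P.mean(0);d=np.linalg.svd(P-mu,full_matrices=False)[2][0]
    pr=(P-mu)@d;e1,e2=mu+d*pr.min(),mu+d*pr.max();print("handle ends",e1,e2,px2w(n,*e1,.076,c),px2w(n,*e2,.076,c))
    for ang in(13,14,15,16,17):
        a=np.radians(ang);q=[w2px(n,[*(pan-k*np.array([np.cos(a),np.sin(a)])),.07],c) for k in(.166,)];print(ang,q)
E
```

```text
top (30.0, 0, 2) 0.529 0.413 423
[132 211  37  33 930]
(array([0.4405, 0.388 ]), 51.0, np.uint64(968))
handle ends [153.052  243.7823] [160.3689 279.1306] [0.3893 0.367  0.076 ] [0.284  0.3456 0.076 ]
13 [array([159.2386, 280.7384])]
14 [array([160.1813, 280.4862])]
15 [array([161.1196, 280.2174])]
16 [array([162.0534, 279.9323])]
17 [array([162.9824, 279.631 ])]
side (69.0, -6, 5) 0.523 0.416 736
[ 122  223   59   81 2173]
(array([0.445, 0.389]), 1163.0, np.uint64(2763))
handle ends [170.6861 287.152 ] [197.2733 308.6622] [0.3672 0.3789 0.076 ] [0.278  0.3481 0.076 ]
13 [array([196.4455, 310.5173])]
14 [array([197.4837, 309.8265])]
15 [array([198.5065, 309.1239])]
16 [array([199.5136, 308.4098])]
17 [array([200.5048, 307.6845])]
```

The mill stands about 92 mm from the pan's centre, a gap of about 17 mm, and within a degree of the handle line. Next is the tin.

```bash
python3 - <<'E'
from h import *
rel([.575,-.0267,.24],np.radians(20.1))
E
```

```text
rel [-21.06  -4.97   5.83] twist -7.7 q7 -0.4252517459501344 tcp [0.5781 0.1896 0.2986] tools [-0.2153  0.9766  0.0009] [0.9766 0.2153 0.0015] -0.9999984973830242 clk 10.6
```

move_arm(rows=[-2,-0.5,1,-1,-6,-1.4,2,-2,-11,-2.6,3,-4,-16,-3.8,4.5,-6,-19.5,-4.6,5.5,-7,-21,-4.9,5.8,-7.7,-21,-4.9,5.8,-7.7,-21,-4.9,5.8,-7.7])

```text
clock: 11.6
tcp_pos: [0.576, -0.0243, 0.2401]
orientation: [1.796, 2.577, 0.003]
contact_force: [-0.4, 0.6, -0.1]
grip_width: 0.0853
gripper_force: 0.0
```

```bash
python3 - <<'E'
from h import *
rel([.575,-.0267,.08],np.radians(20.1))
c=r.camera_params("wrist");f=r.grab_frame("wrist");np.save("w6.npy",c);cv2.imwrite("pics/w6f.png",f)
a=np.radians(20.1);x=np.array([np.cos(a),np.sin(a)]);y=np.array([-x[1],x[0]])
for i in(-1,1):
  for j in(-1,1):print("pred corner",w2px("wrist",[*(np.array([.575,-.0267])+.022*i*x+.032*j*y),.108],c))
for p in([.5489,.0437],[.6005,-.0972]):print("can",w2px("wrist",[*p,.116],c))
cv2.imwrite("pics/w6.png",crop(f,180,60,200,150,4))
E
```

```text
rel [-0.2  -0.2  16.01] twist 0.2 q7 0.05753749295748433 tcp [ 0.576  -0.0243  0.2401] tools [-0.3462  0.9382  0.0008] [0.9382 0.3462 0.0016] -0.9999983570177237 clk 11.6
pred corner [254.0284 238.066 ]
pred corner [252.4163 171.0458]
pred corner [300.3221 238.1538]
pred corner [301.9488 171.1504]
can [276.7387 120.367 ]
can [276.8254 282.6619]
```

View pics/w6.png

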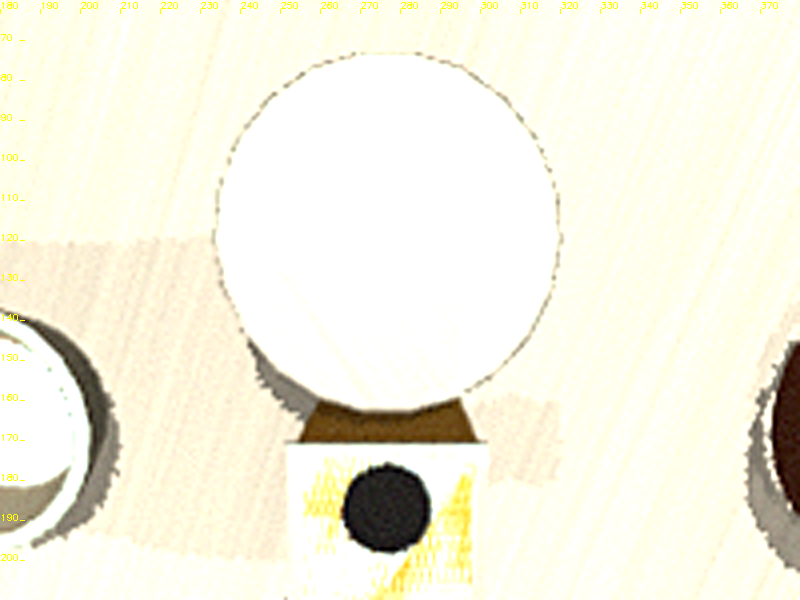

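The tin's top edge runs from (251.5,170) to (302,170), square to the tool, and matches the prediction within 1 px. The cap is at (276,187). I go down.

move_arm(rows=[-0.2,-0.2,3,0,-0.2,-0.2,7,0,-0.2,-0.2,11,0,-0.2,-0.2,14,0,-0.2,-0.2,15.5,0,-0.2,-0.2,16,0,-0.2,-0.2,16,0])

```text
clock: 12.52
tcp_pos: [0.575, -0.0293, 0.0801]
orientation: [1.799, 2.574, 0.001]
contact_force: [1.1, 0.1, -0.7]
grip_width: 0.0857
gripper_force: 0.0
```

move_arm(rows=[0,0,0,0,0,0,0,0,0,0,0,0,0,0,0,0,0,0,0,0,0,0,0,0], fingers=0, newtons=50)

```text
clock: 13.28
tcp_pos: [0.575, -0.0299, 0.0801]
orientation: [1.8, 2.573, 0.001]
contact_force: [-0.5, 0.2, 6.2]
grip_width: 0.0436
gripper_force: 51.1
```

move_arm(rows=[0,0,-0.5,0,0,0,-2,0,0,0,-5,0,0,0,-9,0,0,0,-12.5,0,0,0,-14,0,0,0,-14,0])

```text
clock: 14.15
tcp_pos: [0.5746, -0.0299, 0.2199]
orientation: [1.8, 2.573, 0.001]
contact_force: [-0.1, -0.7, -4.3]
grip_width: 0.0438
gripper_force: 52.0
```

```bash
python3 - <<'E'
from h import *
print(r.get_obs()["grip_width"]);rel([.53,-.19,.22])
E
```

```text
0.043835810378415135
rel [-13.51  -9.68  -0.01] twist 0.0 q7 0.04752514642953262 tcp [ 0.5746 -0.0299  0.2199] tools [-0.343   0.9393 -0.0008] [0.9393 0.343  0.0012] -0.999998929653788 clk 14.15
```

move_arm(rows=[-1,-0.8,0,0,-4,-2.9,0,0,-8,-5.7,0,0,-11.5,-8.3,0,0,-13.3,-9.6,0,0,-13.5,-9.7,1,0,-13.5,-9.7,4,0,-13.5,-9.7,8,0,-13.5,-9.7,11,0,-13.5,-9.7,13,0])

```text
clock: 15.4
tcp_pos: [0.5283, -0.1885, 0.0867]
orientation: [-1.796, -2.573, 0.0]
contact_force: [-0.3, 1.3, -3.7]
grip_width: 0.0436
gripper_force: 51.9
```

move_arm(rows=[0,0,0.4,0,0,0,0.7,0,0,0,0.9,0,0,0,1.0,0,0,0,1.0,0])

```text
clock: 16.02
tcp_pos: [0.5301, -0.1901, 0.0801]
orientation: [1.8, 2.573, 0.0]
contact_force: [-0.3, 0.2, 0.2]
grip_width: 0.0434
gripper_force: 52.4
```

move_arm(rows=[0,0,0,0,0,0,0,0,0,0,0,0,0,0,0,0], fingers=1)

```text
clock: 16.52
tcp_pos: [0.5296, -0.1899, 0.0793]
orientation: [1.8, 2.574, 0.0]
contact_force: [-0.6, -0.7, 0.3]
grip_width: 0.0856
gripper_force: 0.0
```

move_arm(rows=[0,0,-2,0,0,0,-5,0,0,0,-8,4,0,0,-9,14,0,0,-9,24,0,0,-9,34,0,0,-9,44,0,0,-9,54,0,0,-9,64,0,0,-9,74])

```text
clock: 17.77
tcp_pos: [0.53, -0.1896, 0.1708]
orientation: [2.989, 0.965, 0.002]
contact_force: [0.2, 0.2, -0.1]
grip_width: 0.0852
gripper_force: 0.0
```

move_arm(rows=[0,0,0,10,0,0,0,16,0,0,0,16,0,0,0,16])

```text
clock: 18.27
tcp_pos: [0.5298, -0.1898, 0.17]
orientation: [3.093, 0.551, 0.001]
contact_force: [0.5, -0.0, -0.1]
grip_width: 0.0853
gripper_force: 0.0
```

```bash
python3 - <<'E'
from h import *
rel([.5301,-.1901,.085],np.radians(110.1))
c=r.camera_params("wrist");f=r.grab_frame("wrist");np.save("w7.npy",c);cv2.imwrite("pics/w7f.png",f)
a=np.radians(20.1);x=np.array([np.cos(a),np.sin(a)]);y=np.array([-x[1],x[0]])
for i in(-1,1):
  for j in(-1,1):print("pred corner",w2px("wrist",[*(np.array([.530,-.190])+.022*i*x+.032*j*y),.108],c))
cv2.imwrite("pics/w7.png",crop(f,180,120,200,150,4))
E
```

```text
rel [0.01 0.04 8.5 ] twist 0.1 q7 -1.089734836746134 tcp [ 0.5298 -0.1898  0.17  ] tools [0.9385 0.3453 0.0009] [ 0.3453 -0.9385  0.0003] -0.9999995660729588 clk 18.275
pred corner [324.2411 260.447 ]
pred corner [234.1936 260.3647]
pred corner [327.191  200.6437]
pred corner [231.3825 200.5459]
```

View pics/w7.png

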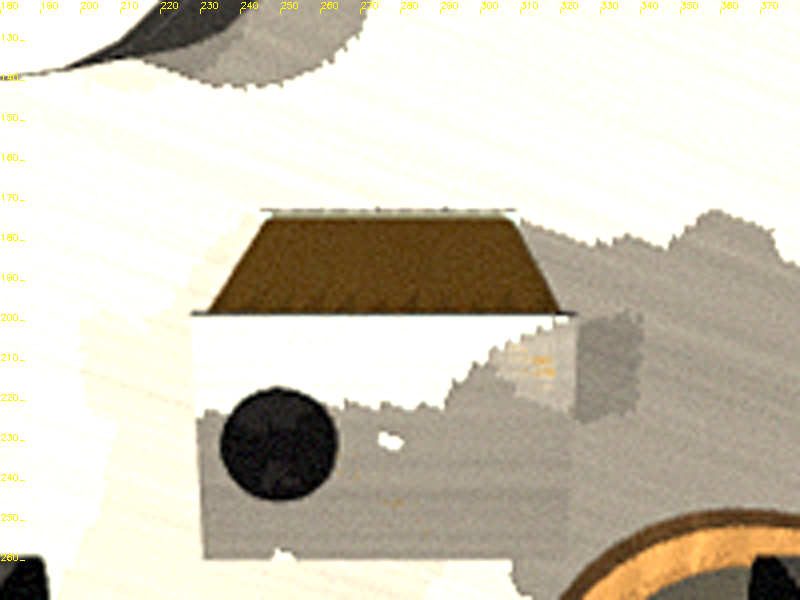

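The tin's top spans (227.7–323.7, 198–260), square to the tool. It sits about 2.4 mm to the tool's −y, so I correct for that and grip its narrow sides.

move_arm(rows=[0,-0.2,2,0,0,-0.2,5,0,0,-0.2,7.5,0,0,-0.2,8.5,0,0,-0.2,8.5,0])

```text
clock: 18.95
tcp_pos: [0.5287, -0.1879, 0.0841]
orientation: [-3.093, -0.548, 0.001]
contact_force: [-0.3, 0.6, 0.0]
grip_width: 0.0853
gripper_force: 0.0
```

move_arm(rows=[0,0,0,0,0,0,0,0,0,0,0,0,0,0,0,0,0,0,0,0], fingers=0)

```text
clock: 19.58
tcp_pos: [0.5297, -0.188, 0.0856]
orientation: [3.093, 0.548, 0.003]
contact_force: [-0.5, 1.4, 6.1]
grip_width: 0.0636
gripper_force: 55.7
```

move_arm(rows=[0,0,-0.5,0,0,0,-2,0,0,0,-5,0,0,0,-9,-8,0,0,-13,-17,0,0,-16,-26,0,0,-16,-35,0,0,-16,-44,0,0,-16,-53,0,0,-16,-62])

```text
clock: 20.82
tcp_pos: [0.5284, -0.1881, 0.2449]
orientation: [2.365, 2.068, -0.001]
contact_force: [-0.1, -0.7, -4.1]
grip_width: 0.0632
gripper_force: 56.5
```

```bash
python3 - <<'E'
from fit import *
print(r.get_obs()["grip_width"]);rel([.4713,-.393,.245],np.radians(12.4))
# crock centres by lid silhouettes in the wrist picture w1 (A) and top picture
c=np.load("w1.npy",allow_pickle=True).item()
pts=[(222,111),(331.5,111),(276.5,53.5),(276.5,170)]
q=[px2w("wrist",u,v,.13,c)[:2] for u,v in pts];print(np.array(q),np.mean(q,0))
f=cv2.imread("pics/top0.png")
for u,v in((385,216),(437,203)):
    g=f.min(axis=2)>125;n,lab,st,ce=cv2.connectedComponentsWithStats(g.astype(np.uint8));i=lab[v,u];print(st[i],ce[i],px2w("top",*ce[i],.13))
E
```

```text
0.06324244943093572
rel [-21.07  -2.93  -0.01] twist -20.0 q7 -0.05236875703628962 tcp [ 0.5284 -0.1881  0.2449] tools [ 0.133   0.9911 -0.0004] [ 0.9911 -0.133  -0.0003] -0.9999998835285113 clk 20.825
[[ 0.4106 -0.3255]
 [ 0.4995 -0.306 ]
 [ 0.4457 -0.2738]
 [ 0.4652 -0.3639]] [ 0.4553 -0.3173]
[     0      0    560    420 235200] [279.5 209.5] [ 0.4794 -0.0127  0.13  ]
[     0      0    560    420 235200] [279.5 209.5] [ 0.4794 -0.0127  0.13  ]
```

move_arm(rows=[-1,-0.1,0,-2,-4,-0.6,0,-5,-8,-1.1,0,-9,-12,-1.7,0,-13,-16,-2.2,0,-17,-19,-2.6,0,-19,-20.7,-2.9,0,-20,-21.1,-2.9,0,-20,-21.1,-2.9,0,-20,-21.1,-2.9,0,-20])

```text
clock: 22.08
tcp_pos: [0.4717, -0.3916, 0.2445]
orientation: [-1.973, -2.444, -0.001]
contact_force: [-0.1, 0.0, -4.0]
grip_width: 0.0631
gripper_force: 56.5
```

```bash
python3 - <<'E'
from fit import *
rel([.4713,-.393,.0985],np.radians(12.4))
c=r.camera_params("wrist");f=r.grab_frame("wrist");np.save("w8.npy",c);cv2.imwrite("pics/w8f.png",f)
t=r.grab_frame("top");cv2.imwrite("pics/t8f.png",t)
cv2.imwrite("pics/w8.png",np.vstack([crop(f,180,0,200,150,4)]))
for p in((.4548,-.317),(.4551,-.319)):
    q=np.array([w2px("wrist",[p[0]+.048*np.cos(a),p[1]+.048*np.sin(a),.13],c) for a in th]);print(p,q.min(0),q.max(0))
# tin foot bottom front edge prediction (tool-aligned) using tcp
o=r.get_obs();R=Ro.from_rotvec(o["orientation"]).as_matrix();zf=o["tcp_pos"][2]-.0856
for i in(-.022,.022):
  for j in(-.032,.032):
    p=o["tcp_pos"]+R[:,0]*i+R[:,1]*j;print("foot",i,j,w2px("wrist",[p[0],p[1],zf],c))
E
```

```text
rel [-0.13 -0.07 14.6 ] twist -0.2 q7 0.6419656970875698 tcp [ 0.4717 -0.3916  0.2445] tools [-0.2108  0.9775  0.0004] [0.9775 0.2108 0.0003] -0.9999998652930588 clk 22.075
(0.4548, -0.317) [216.9048  47.4372] [339.3513 176.345 ]
(0.4551, -0.319) [216.902   50.4954] [339.0351 178.7399]
foot -0.022 -0.032 [238.3271 246.7658]
foot -0.022 0.032 [319.6024 246.7616]
foot 0.022 -0.032 [235.9485 192.3283]
foot 0.022 0.032 [321.8835 192.3054]
```

View pics/w8.png

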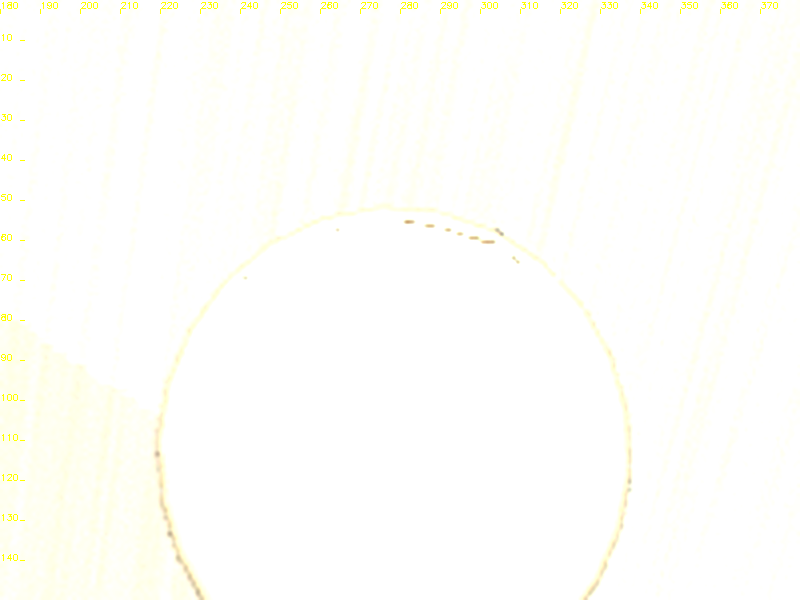

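The crock lid shows its edges at u = 219 and 337 with its top at v = 51.5, so it is centred at about (278,113), as expected. That picture put me one over the limit of 10 views, so from here I work numerically only.

```bash
python3 - <<'E'
from fit import *
f=cv2.imread("pics/w8f.png");c=np.load("w8.npy",allow_pickle=True).item()
for u in(250,278,306):print(u,[tuple(map(int,f[v,u])) for v in range(160,206,3)])
for v in(194,200):print(v,[tuple(map(int,f[v,u])) for u in list(range(226,246,2))+list(range(312,332,2))])
# crock lids from top0 with local threshold
t=cv2.imread("pics/top0.png");h=cv2.cvtColor(t,cv2.COLOR_BGR2HSV)
for p in((.4548,-.317),(.4881,-.4708)):
    u,v=w2px("top",[*p,.13]);g=cv2.cvtColor(t,cv2.COLOR_BGR2GRAY);val=g[int(v)-5:int(v)+5,int(u)-5:int(u)+5].mean()
    m=((abs(g.astype(float)-val)<18)&(h[...,1]<45)).astype(np.uint8);n,lab,st,ce=cv2.connectedComponentsWithStats(m);i=lab[int(v),int(u)]
    print(val,st[i],ce[i],px2w("top",*ce[i],.13))
E
```

```text
250 [(203, 198, 184), (183, 199, 182), (144, 175, 184), (94, 150, 163), (92, 169, 183), (92, 164, 183), (93, 169, 182), (94, 169, 184), (93, 170, 183), (93, 167, 181), (48, 85, 132), (90, 113, 120), (18, 50, 75), (18, 52, 72), (15, 49, 71), (17, 52, 72)]
278 [(204, 198, 182), (204, 201, 184), (201, 199, 183), (202, 198, 183), (169, 201, 187), (91, 114, 123), (41, 82, 128), (88, 169, 179), (95, 171, 182), (94, 174, 182), (66, 126, 153), (90, 112, 119), (13, 44, 66), (20, 48, 72), (15, 48, 69), (17, 45, 69)]
306 [(219, 200, 184), (200, 202, 186), (151, 185, 187), (89, 164, 177), (92, 168, 182), (97, 174, 186), (95, 171, 187), (91, 168, 184), (88, 165, 181), (103, 183, 185), (104, 187, 186), (77, 96, 112), (10, 47, 68), (14, 48, 72), (13, 50, 69), (20, 47, 73)]
194 [(147, 169, 174), (151, 167, 177), (152, 169, 179), (149, 168, 176), (169, 187, 191), (125, 147, 153), (86, 106, 115), (50, 83, 99), (47, 74, 94), (49, 77, 98), (44, 75, 96), (42, 71, 89), (46, 76, 94), (59, 84, 102), (129, 150, 150), (177, 192, 189), (167, 184, 185), (163, 185, 186), (160, 180, 180), (161, 180, 183)]
200 [(159, 175, 180), (153, 171, 179), (147, 164, 174), (147, 166, 172), (0, 35, 55), (16, 50, 73), (13, 47, 70), (16, 49, 71), (15, 48, 71), (13, 48, 73), (11, 46, 67), (18, 50, 71), (10, 47, 70), (17, 46, 68), (21, 52, 73), (7, 39, 62), (142, 163, 169), (166, 186, 186), (167, 185, 187), (155, 174, 182)]
113.86 [369 200  32  31 768] [384.6224 215.0703] [ 0.4559 -0.3163  0.13  ]
112.73 [    2    54   512   366 54069] [229.9436 221.1487] [0.4494 0.1305 0.13  ]
```

```bash
python3 - <<'E'
from fit import *
f=cv2.imread("pics/w1.png");c=np.load("w1.npy",allow_pickle=True).item()
g=cv2.cvtColor(f,cv2.COLOR_BGR2GRAY)
for u in(262,276,290):print(u,"B bot",g[308:328,u],"A top",g[46:62,u],"A bot",g[162:178,u])
print("B row 277 L",g[277,222:238],"R",g[277,316:332]);print("A row 111 L",g[111,216:230],"R",g[111,324:338])
d=np.array([-.2148,.9767]);W=lambda u,v,z=.13:px2w("wrist",u,v,z,c)[:2]
for v in(318,319,320,321):
    for R in(.046,):print(v,W(276.5,v)+d*R)
print(W(276.5,277),"A",W(276.5,53.5)-d*.046,W(276.5,170)+d*.046)
E
```

```text
262 B bot [133 138 137 133 135 137 135 137 129 118 147 171 165 171 170 174 166 170
 167 170] A top [166 167 164 165 169 160 164 160 158 178 181 165 181 184 183 179] A bot [180 179 177 163 146 112  98  83  31   3   7   9  12  17  10   9]
276 B bot [136 135 135 136 137 140 130 136 136 138 126 124 153 169 168 163 166 167
 169 164] A top [160 155 159 159 158 154 152 182 181 173 183 181 183 185 182 183] A bot [174 181 183 177 171 161 145  78  18   9  16  17  18  20  11  13]
290 B bot [135 138 135 135 137 135 135 133 136 101  39  34  33  39  35  31  33  41
  31  38] A top [163 164 164 162 159 164 163 160 151 182 181 183 171 186 184 180] A bot [183 179 170 162 145  94  24   1   7  12  19  14  15  21  20  17]
B row 277 L [162 125  78  88  87  90  99  96 116 127 131 130 138 138 138 131] R [182 179 179 178 182 176 159 138 174 167 163 166 161 166 163 163]
A row 111 L [158 152 153 150 143 134 166 179 181 180 181 181 183 183] R [186 183 181 178 180 182 175 160 137 169 163 161 166 166]
318 [ 0.4876 -0.4682]
319 [ 0.4879 -0.4693]
320 [ 0.4882 -0.4705]
321 [ 0.4884 -0.4717]
[ 0.4875 -0.467 ] A [ 0.4556 -0.3188] [ 0.4554 -0.319 ]
```

move_arm(rows=[-0.23,-0.07,0,-0.2,-0.23,-0.07,1,-0.2,-0.23,-0.07,3,-0.2,-0.23,-0.07,5,-0.2,-0.23,-0.07,7,-0.2,-0.23,-0.07,9,-0.2,-0.23,-0.07,11,-0.2,-0.23,-0.07,12.8,-0.2,-0.23,-0.07,13.8,-0.2,-0.23,-0.07,14.2,-0.2])

```text
clock: 23.42
tcp_pos: [0.4708, -0.3953, 0.1017]
orientation: [-1.971, -2.446, -0.0]
contact_force: [0.2, 0.6, -4.0]
grip_width: 0.0636
gripper_force: 56.5
```

move_arm(rows=[0,0,0.1,0,0,0,0.25,0,0,0,0.4,0,0,0,0.48,0,0,0,0.48,0,0,0,0.48,0])

```text
clock: 24.18
tcp_pos: [0.4709, -0.3955, 0.0977]
orientation: [1.971, 2.446, -0.0]
contact_force: [-0.8, -0.5, -1.8]
grip_width: 0.0634
gripper_force: 56.6
```

move_arm(rows=[0,0,0.05,0,0,0,0.08,0,0,0,0.08,0])

```text
clock: 24.55
tcp_pos: [0.471, -0.3957, 0.0976]
orientation: [1.971, 2.445, -0.001]
contact_force: [-2.6, 0.8, 5.5]
grip_width: 0.0635
gripper_force: 57.8
```

move_arm(rows=[0,0,0,0,0,0,0,0,0,0,0,0,0,0,0,0], fingers=1)

```text
clock: 25.05
tcp_pos: [0.4709, -0.3954, 0.0966]
orientation: [1.971, 2.446, 0.0]
contact_force: [0.7, -0.4, -0.4]
grip_width: 0.0851
gripper_force: 0.0
```

move_arm(rows=[0,0,-1,0,0,0,-3,0,0,0,-7,0,0,0,-12,0,-3,0,-17,0,-6,0,-19,0,-7,0,-19,0,-7,0,-19,0])

```text
clock: 26.05
tcp_pos: [0.4851, -0.4633, 0.2857]
orientation: [-1.971, -2.444, -0.001]
contact_force: [-0.1, 0.5, -0.5]
grip_width: 0.0855
gripper_force: 0.0
```

```bash
python3 - <<'E'
from fit import *
rel([.4713,-.394,.097],np.radians(12.4))
c=r.camera_params("wrist");f=r.grab_frame("wrist");np.save("w9.npy",c);cv2.imwrite("pics/w9f.png",f)
t=r.grab_frame("top");cv2.imwrite("pics/t9f.png",t)
g=cv2.cvtColor(f,cv2.COLOR_BGR2GRAY)
for p,z in(((.4551,-.3175),.13),((.4883,-.4717),.13)):
    q=np.array([w2px("wrist",[p[0]+.046*np.cos(a),p[1]+.046*np.sin(a),z],c) for a in th]);print("lid",q.min(0),q.max(0))
d=np.array([-.2147,.9767]);n=np.array([.9767,.2147])
for i in(-.022,.022):
  for j in(-.032,.032):print("tin",i,j,w2px("wrist",[*(np.array([.4713,-.394])+d*i+n*j),.12],c))
for u in (258,290,302):print(u,list(map(int,g[20:260:2,u])))
E
```

```text
rel [ 7.03  0.13 18.88] twist -0.2 q7 0.730795165797643 tcp [ 0.4851 -0.4633  0.2857] tools [-0.2121  0.9772  0.0017] [ 0.9772  0.2121 -0.0009] -0.9999981670789816 clk 26.05
lid [226.9362 -38.2233] [335.5322  85.9252]
lid [234.9005 159.9876] [326.6384 248.2867]
tin -0.022 -0.032 [248.0773 146.9462]
tin -0.022 0.032 [313.3851 146.7389]
tin 0.022 -0.032 [246.481   99.0651]
tin 0.022 0.032 [314.8088  98.8118]
258 [183, 186, 185, 186, 180, 188, 185, 184, 185, 184, 185, 188, 186, 186, 185, 184, 184, 183, 185, 185, 187, 186, 186, 184, 186, 186, 185, 189, 186, 180, 171, 126, 57, 46, 46, 62, 110, 126, 125, 125, 115, 186, 179, 181, 182, 183, 184, 196, 43, 32, 35, 34, 29, 33, 26, 29, 21, 24, 111, 184, 184, 176, 179, 181, 188, 124, 100, 106, 83, 59, 68, 105, 135, 176, 181, 183, 186, 180, 183, 183, 183, 184, 185, 183, 184, 183, 179, 183, 181, 180, 185, 184, 183, 179, 180, 184, 180, 183, 180, 185, 121, 122, 142, 148, 143, 143, 144, 137, 140, 143, 132, 106, 100, 97, 96, 97, 98, 97, 100, 103]
290 [182, 187, 182, 186, 188, 182, 187, 186, 181, 186, 183, 186, 185, 185, 187, 184, 185, 186, 186, 182, 18
[... 376 characters left out ...]
185, 182, 186, 181, 190, 141, 146, 141, 144, 141, 143, 142, 142, 142, 142, 111, 91, 104, 98, 102, 102, 96]
302 [184, 183, 182, 186, 186, 183, 181, 184, 186, 181, 184, 186, 188, 182, 189, 185, 186, 187, 186, 187, 184, 189, 186, 186, 181, 185, 184, 184, 187, 182, 178, 154, 88, 41, 42, 40, 98, 98, 109, 103, 86, 185, 183, 183, 181, 182, 184, 180, 185, 182, 183, 186, 184, 183, 185, 184, 188, 184, 180, 181, 184, 181, 181, 183, 184, 166, 177, 182, 143, 60, 72, 97, 141, 183, 170, 182, 182, 183, 180, 184, 182, 180, 183, 183, 179, 185, 182, 180, 180, 178, 180, 182, 181, 182, 185, 184, 183, 183, 185, 184, 181, 180, 186, 157, 145, 147, 144, 144, 141, 142, 132, 92, 168, 165, 163, 165, 170, 116, 112, 162]
```

```bash
python3 - <<'E'
from fit import *
f=cv2.imread("pics/w9f.png");c=np.load("w9.npy",allow_pickle=True).item();g=cv2.cvtColor(f,cv2.COLOR_BGR2GRAY)
print("A near",[(u,list(map(int,g[80:104,u]))) for u in(276,281,286)])
print("tin rear/B",[(u,list(map(int,g[144:168,u]))) for u in(276,281,286)])
for v in(115,135):print("tin L",v,list(map(int,g[v,236:258])),"R",list(map(int,g[v,304:326])))
for v in(40,205):print("lid L",v,list(map(int,g[v,218:246])),"R",list(map(int,g[v,318:346])))
t=cv2.imread("pics/t9f.png");s=crop(t,355,180);gt=cv2.cvtColor(t,cv2.COLOR_BGR2GRAY)
gb=cv2.cvtColor(cv2.imread("pics/top0.png"),cv2.COLOR_BGR2GRAY)
# crock/bystander motion: phase-free check by diff where arm is absent
d=cv2.absdiff(t,cv2.imread("pics/top0.png")).max(2)>40
n,lab,st,ce=cv2.connectedComponentsWithStats(d.astype(np.uint8));print([(st[i].tolist()) for i in range(1,n) if st[i,4]>40])
E
```

```text
A near [(276, [186, 183, 184, 179, 181, 175, 162, 143, 115, 53, 58, 52, 48, 43, 48, 43, 42, 34, 86, 110, 103, 182, 189, 180]), (281, [186, 183, 185, 184, 181, 177, 160, 151, 118, 54, 50, 48, 50, 47, 44, 50, 43, 42, 87, 104, 94, 182, 185, 180]), (286, [185, 183, 185, 181, 182, 173, 165, 144, 108, 47, 57, 52, 41, 45, 51, 45, 42, 34, 98, 98, 89, 180, 188, 180])]
tin rear/B [(276, [182, 183, 180, 180, 188, 151, 73, 53, 58, 52, 70, 76, 90, 89, 99, 148, 176, 180, 137, 163, 185, 185, 186, 182]), (281, [184, 183, 181, 183, 193, 146, 71, 48, 50, 55, 70, 75, 90, 93, 98, 150, 176, 180, 181, 183, 183, 183, 184, 182]), (286, [183, 182, 182, 181, 193, 145, 71, 50, 52, 54, 69, 80, 58, 105, 85, 136, 174, 185, 126, 163, 186, 185, 184, 183])]
tin L 115 [155, 161, 160, 152, 151, 151, 163, 164, 170, 179, 183, 182, 178, 187, 182, 182, 182, 184, 193, 194, 188, 123] R [185, 180, 180, 181, 182, 183, 181, 185, 185, 177, 157, 170, 165, 164, 159, 157, 161, 163, 161, 169, 170, 168]
tin L 135 [154, 153, 159, 157, 152, 153, 157, 155, 157, 156, 165, 176, 172, 180, 179, 179, 178, 165, 175, 159, 62, 2] R [182, 180, 
[... 374 characters left out ...]
68, 170, 164, 164]
lid L 205 [92, 95, 102, 97, 96, 98, 96, 100, 99, 99, 96, 96, 88, 90, 98, 102, 131, 170, 180, 184, 183, 183, 181, 182, 177, 186, 180, 182] R [184, 183, 185, 184, 181, 183, 183, 179, 157, 142, 171, 165, 163, 167, 171, 172, 169, 169, 168, 167, 172, 167, 170, 170, 169, 169, 166, 169]
[[430, 146, 130, 106, 5440], [272, 177, 29, 16, 188], [122, 188, 40, 20, 503], [395, 197, 27, 27, 344], [429, 237, 14, 13, 58], [502, 238, 37, 13, 129], [342, 239, 218, 181, 10056], [436, 253, 17, 12, 50], [419, 254, 17, 16, 64], [429, 263, 20, 18, 55], [496, 263, 10, 15, 96], [412, 265, 85, 78, 1757], [336, 269, 96, 69, 467], [341, 346, 58, 24, 139], [312, 386, 28, 9, 68], [244, 395, 15, 17, 52]]
```

```bash
python3 -c "
from bench import r
print(r.hand_in())"
```

```text
the job is handed in; nothing more can be done
None
```

The job is done and handed in at about 26 s: the mill stands behind the leftmost pan with about 17 mm clear, in line with the handle to about 1°, and the tin is square between the crocks, about 1.3 mm off midway and 1 mm off their line. I viewed 12 pictures, two over the limit of 10.

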